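Refit the tea warmer's knob and hold it in

ROBOT

A 6-joint arm with a two-finger parallel gripper is mounted at the origin on the work surface. World frame = base frame: x ahead of the robot, y to its left, z up, the work surface at z = 0. Lengths are in m, angles in rad, forces in N, time in s.
With the tool pointing down it reaches from about 0.4 to 0.825 m from the base axis. Payload 7 kg.
Tool frame: the origin (TCP) lies midway between the tips of the shut fingers; the grasp point (between the pads) lies 19 mm behind it; z points along the fingers, x is the direction in which the jaws open and shut, and the axes are right-handed (so a half turn about z gives the same grasp; the last joint's range is limited). The gripper opens to 88 mm and grips with 3 to 60 N. Pads are 19 mm wide; open, the fingers measure 130 mm over their backs; the gripper's body (78 mm by 193 mm) begins 47 mm behind the grasp point.
Start: joints at [1.588, 0.359, 0.012, 0, -1.224, -0.288], TCP at [0.181, 0.65, 0.227] pointing down, gripper open.
Joint ranges: [-3.07, 3.07], [-1.43, 2.12], [-1.02, 1.25], [-3.03, 1.67], [-3.05, -0], [-3.03, 3.03]. Speed limits (rad/s): [2.39, 2.39, 3.01, 3.14, 3.14, 3.14].

INTERFACE

Orientations are given as a unit quaternion [x, y, z, w].
In Python, from station import get_obs, read_camera, sign_off gives the robot as it stands. The module is installed in compiled form; this text tells all that it offers.
- The arm moves only by the tool step_arm, never from a script. Its argument "moves" is a list that holds one entry, the list of rows, each a list of 4 numbers: the shift along the world's x, y, z in cm, then the turn about the world's z in degrees. In form: [[[tx, ty, tz, yaw], ...]]. A call has exactly 5 rows; each row shifts and turns the commanded pose from where the row before left it; what a row does not reach is not made up. A row lasts 1/8 s, in which the tool goes at most 62.5 mm and 10.7 degrees, less where a joint would pass 70% of its speed; a pose out of reach is approached as far as the arm can. A call with a gripper value outside its range is refused whole. "fingers" is the closure in counts, from 0 (fully open) to 255 (shut), set as the call begins (left out, the last holds). The fingers move at their own pace and stop on an object; the grip force is fixed at half the most. Time passes only in rows, so rows that do not move let the fingers close, or fill a call up. It gives the time, the measured TCP pose, the force and the opening at its end, in the units of the state.
- get_obs(): the state, without advancing time (a new reading comes with each control period).
- read_camera(name): name is "side" or "top"; returns a dict with "frame" (400x640x3 uint8, red, green, blue), "fovy" (degrees; the focal length in pixels is half the picture's height over the tangent of half this angle, whatever the lens; pixels are square), "cx", "cy" (the principal point, pixels), "R" (3x3) and "t" (3): a world point X has camera coordinates R X + t. Camera axes: x right, y down, z forward; pixel columns grow to the right and rows downward; lengths in m; the calibration is good to about 2 mm. A picture is of the moment at which its call begins. There is no depth.
- sign_off(): hands the job in, once; it reports no verdict.
The state is a dict: "time": time; "joint_pos": joint angles; "joint_vel": joint speeds; "joint_efforts": joint torques, N m; "position": TCP position; "ee_rot": TCP orientation; "contact_force": force on the tool from outside, world axes, zero at the start; "torque": the same for the moment, N m; "gripper_width": finger opening in m.
Only numpy, scipy, OpenCV 4.12 (cv2) and the standard library are available. Lean on these libraries where they do the work, as an engineer would, in place of code of your own. Each camera call takes 0.05 s, during which the arm holds its last target. There are 200 camera calls.

TASK

Switch the tea warmer off: push its black selector right down against the spring and, keeping it down all the while it turns, turn it clockwise as far as it goes, to the blue dot, then let it spring back up there. Then take the loose red knob, turn it so that the flat in its bore matches the flat of the bare D-shaft (white lines pointing the same way), push it fully home on the shaft and press knob and shaft all the way down against the spring; finish while still gripping the knob and pressing it down. Leave the teapot, caddy, kettle and saucer rack where they are.

Things in the scene. Friction and masses are not known exactly. Their poses are not given: they have to be found in the camera images.
- warmer: Tea warmer, a fixed cream box 170 mm (its x) by 470 mm (its y) with its flat top deck 55 mm above the ledge; origin under its centre. On the deck along its y: black warming plate with the teapot (+145 mm), selector (-25 mm), bare D-shaft (-165 mm). The deck is clear 45 mm around the selector's axis.
- selector_grip (a point): Black push-and-turn selector: an upright bar 42 mm long (its x), 16 mm thick (its y), 46 mm tall, on a round skirt 44 mm wide that moves with it. The point lies on the turning axis, 40 mm above the deck when up; bar's top 18 mm above it, skirt's top 28 mm below it. Its x is the way its white line points, at first to the orange dot (on).
- selector_press (a joint): how far the selector is pushed down, 0 (up) to 0.006 m; a spring pushes it up, 3 N at first and 9 N fully down.
- selector (a joint): the selector's turn, 0 (on, orange dot) to 1.05 rad (off, blue dot, where it meets a stop), growing clockwise seen from above; friction 0.04 N m, it stays where it is left. It must be turned only while pushed down: turning it while it stands up damages its switch.
- shaft_tip (a point): Centre of the top of the bare upright steel D-shaft, 32 mm above the deck: 14 mm diameter, one flat 2 mm from the axis; its x points out through the flat, as does the white line on the black disc (54 mm wide) at its foot. The shaft stands 20 mm above that disc, whose top is 12 mm above the deck. The top 2 mm taper on the round side. It turns only stiffly (0.12 N m).
- shaft_press (a joint): how far the shaft with its disc is pushed down, 0 (up) to 0.006 m; a spring pushes it up, 3.6 N at first and 10.8 N fully down.
- knob_mid (a point): Centre, half-way up, of the loose red knob standing on the ledge, bore down: 44 mm long (its x), 30 mm wide between two flat upright sides (its y), 38 mm tall, about 100 g. The white line on its top and on one end points along +x. Fully home on the shaft this point is 1 mm above the shaft's tip and the knob's underside 2 mm above the disc.
- knob_bore (a point): Mouth of the knob's bore, centre of its underside, 19 mm below knob_mid. A D-shaped hole 18 mm deep, 15.4 mm diameter, its flat 2.7 mm from the axis on the +x side (the side of the white line); chamfered mouth, closed at the top.
- teapot: green glazed teapot on the warmer's black warming plate, 116 mm wide, 110 mm tall, spout along its x; origin under its centre. Leave alone.
- caddy: round steel tea caddy with a push-fit lid, 79 mm wide, 109 mm tall; origin under its centre. Leave alone.
- kettle: chrome kettle, 170 mm wide, 232 mm tall over its handle; origin under its centre. Leave alone.
- rack: bamboo rack 82 x 170 mm cradling four upright white saucers, 139 mm tall in all; origin under its centre. Leave alone.
Not all that is in view belongs to the job. Several things look just like the part that bears knob_mid: the one meant starts farthest to the robot's right.

How it is judged:
By the outcome, as a careful person would: the job done as asked, in the order asked, and still so for the second after the job is handed in, while the arm keeps its last pose, push and grip.
It also fails if it takes over 48 s, if anything falls off the work surface, if the arm or the gripper's body presses on something with over 40 N, if the wrist force passes 120 N, or if a joint passes its speed limit or range.

## Working session

There is one attempt and no reset: what is moved stays moved. The work goes in short steps, Python scripts to look and compute and a tool call to move; the robot and the scene stay as the last step left them, time stands still between calls to the robot, and variables do not carry over. Pictures are saved under pics/ and viewed, about 8 in all and at most 12, crops included, and the job is handed in when it is done.

Besides the shell and the picture viewer there is one more tool, called in YAML: its name, and indented under it one key for each argument. step_arm: Moves the arm, as the interface text tells. Its arguments: {"type":"object","properties":{"moves":{"type":"array","items":{"type":"array","items":{"type":"array","items":{"type":"number"}}}},"fingers":{"type":"number"}},"required":["moves"]}

```bash
mkdir -p pics
cat > h.py <<'E'
import numpy as np, cv2
from station import get_obs, read_camera
def cam(n):
    c=read_camera(n); f=200/np.tan(np.radians(c['fovy'])/2)
    c['K']=np.array([[f,0,c['cx']],[0,f,c['cy']],[0,0,1]]); c['R']=np.array(c['R']);c['t']=np.array(c['t']); return c
def save(c,fn,box=None,s=1):
    im=c['frame'][:,:,::-1]
    if box: im=im[box[1]:box[3],box[0]:box[2]]
    cv2.imwrite('pics/'+fn,cv2.resize(im,None,fx=s,fy=s,interpolation=cv2.INTER_CUBIC))
def proj(c,X):
    p=c['K']@(c['R']@np.array(X)+c['t']); return p[:2]/p[2]
def ray(c,u,v):
    d=c['R'].T@np.linalg.inv(c['K'])@np.array([u,v,1.]); return -c['R'].T@c['t'],d
def atz(c,u,v,z):
    o,d=ray(c,u,v); return o+d*(z-o[2])/d[2]
def tri(c1,p1,c2,p2):
    A=[];b=[]
    o1,d1=ray(c1,*p1);o2,d2=ray(c2,*p2)
    s=np.linalg.lstsq(np.c_[d1,-d2],o2-o1,rcond=None)[0]
    a,b=o1+s[0]*d1,o2+s[1]*d2
    return (a+b)/2,np.linalg.norm(a-b)
E
python3 - <<'E'
from h import *
import pickle
C={n:cam(n) for n in('side','top')}
pickle.dump(C,open('c0.pkl','wb'))
for n in C: save(C[n],n+'0.png'); print(n,C[n]['fovy'],C[n]['cx'],C[n]['cy'],-C[n]['R'].T@C[n]['t'],C[n]['R'].round(3).tolist())
print(get_obs())
E
```

```text
side 47.8764751052023 317.9605455414253 204.56424338825494 [ 0.01229737 -1.01799103  0.78503541] [[0.913, -0.408, 0.022], [-0.195, -0.484, -0.853], [0.358, 0.774, -0.521]]
top 47.77488970265256 324.3369390307774 196.51264273333732 [0.27356933 0.03259615 1.52932661] [[0.006, -1.0, 0.01], [-0.989, -0.007, -0.144], [0.144, -0.009, -0.989]]
{'time': 0.1, 'joint_pos': array([ 1.58811841e+00,  3.59299466e-01,  1.11600416e-02, -2.77184114e-04,
       -1.22409756e+00, -2.88102679e-01]), 'joint_vel': array([ 0.00177209, -0.00118976,  0.00309667,  0.00040459,  0.00031874,
       -0.00014732]), 'joint_efforts': array([-1.66451970e-03, -5.84162486e+01,  2.93748307e+01,  7.01539770e+00,
        1.01706258e-02, -5.62439550e-05]), 'position': array([0.18047003, 0.64998262, 0.2257364 ]), 'ee_rot': array([-6.05154938e-01,  7.96107383e-01, -5.03848697e-04, -5.31028715e-04]), 'contact_force': array([-0.65420968,  0.1016144 , -0.3044265 ]), 'torque': array([-0.02270695, -0.00492372, -0.0350031 ]), 'gripper_width': 0.08778171786530886}
```

View pics/side0.png

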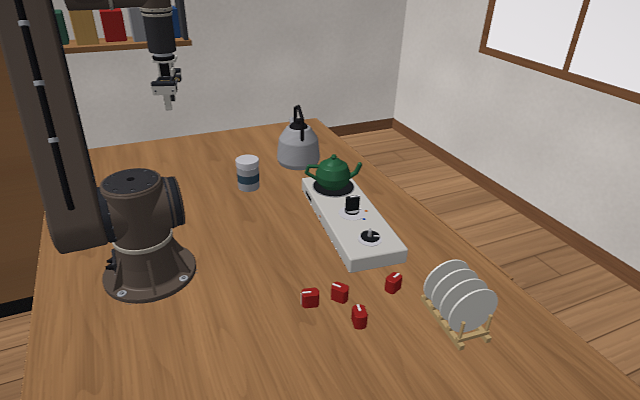

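View pics/top0.png

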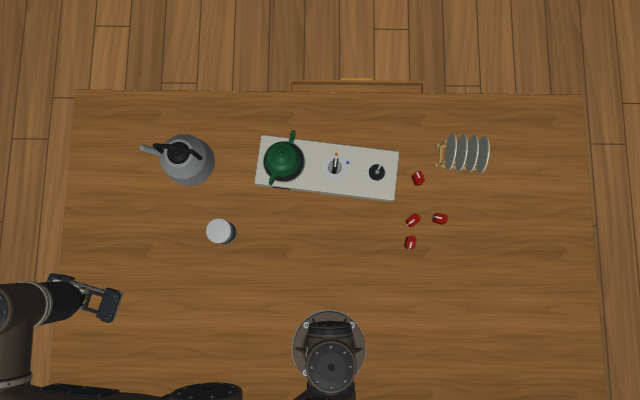

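Four red candidates in the top view: (418,178), (413,220), (440,218) and (410,242). The robot's right is the image right, so I want the one at (440,218), which should be (360,317) in the side view. A close crop will check this.

Run:
```python
from h import *
import pickle
C=pickle.load(open('c0.pkl','rb'));t,s=C['top'],C['side']
for p in[(418,178),(413,220),(440,218),(410,242)]:
    X=atz(t,*p,.035); print(p,X.round(3),proj(s,X).round(1))
def cr(c,x0,y0,w,h,k): return cv2.resize(c['frame'][y0:y0+h,x0:x0+w,::-1],(w*k,h*k),interpolation=cv2.INTER_CUBIC)
a=cr(t,315,140,140,75,5); 
b=np.hstack([cr(t,395,195,70,60,5),cr(s,325,285,70,60,5)])
cv2.imwrite('pics/z1.png',np.vstack([a[:300],b])[:600])
cv2.imwrite('pics/z2.png',cr(s,325,185,100,75,8))
```

```text
(418, 178) [ 0.557 -0.297  0.035] [391.5 277.2]
(413, 220) [ 0.415 -0.277  0.035] [337.9 286.8]
(440, 218) [ 0.422 -0.367  0.035] [357.9 310.4]
(410, 242) [ 0.342 -0.265  0.035] [308.8 291.7]
```

View pics/z1.png

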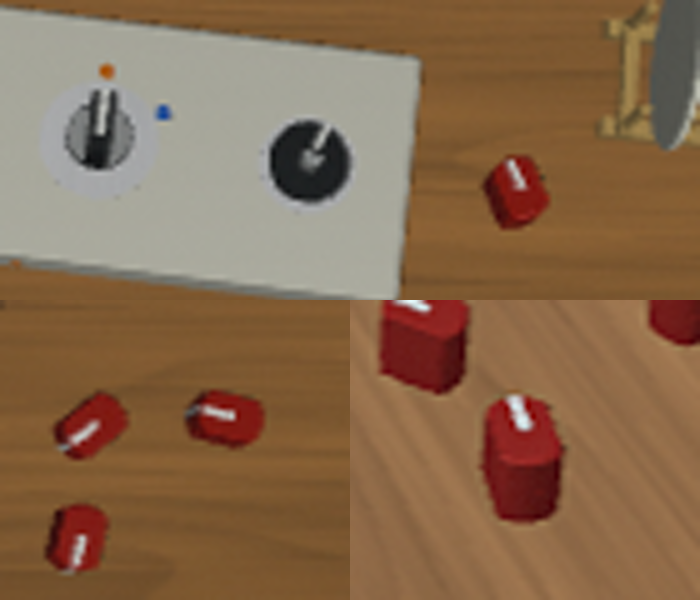

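View pics/z2.png

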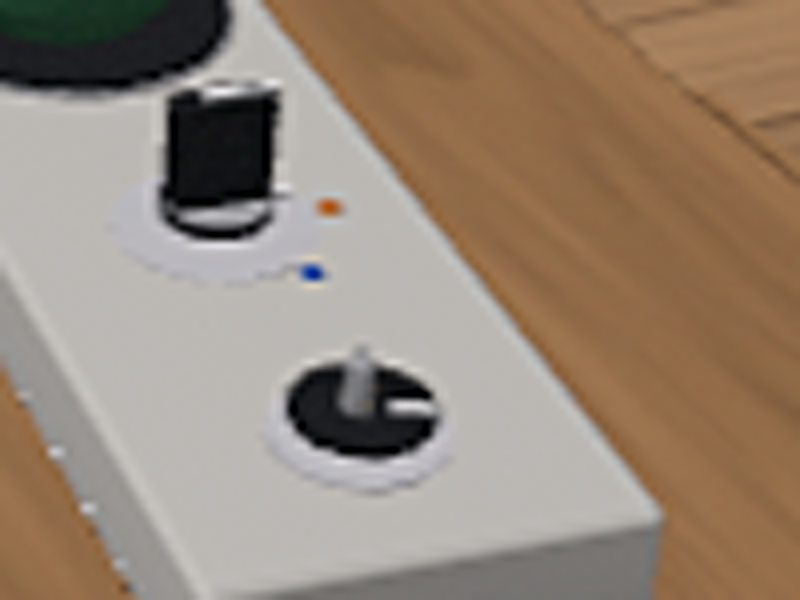

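The crop confirms the choice: the knob at top (440,218), side (358,313), has its line pointing roughly away from its near end. The selector is at top ≈(335,167) with its line to the orange dot, and the D-shaft is at top ≈(377,171). Next I measure these.

```bash
cat > m.py <<'E'
from h import *
from scipy.optimize import minimize
def redmask(c,p,r=32):
    f=c['frame'].astype(int); m=(f[...,0]>70)&(f[...,1]<.45*f[...,0])&(f[...,2]<.45*f[...,0])
    w=(f.min(2)>140)&cv2.dilate(m.astype(np.uint8),np.ones((3,3))).astype(bool)
    m=cv2.morphologyEx((m|w).astype(np.uint8),cv2.MORPH_CLOSE,np.ones((3,3),np.uint8))
    n,l,s,ce=cv2.connectedComponentsWithStats(m)
    i=1+np.argmin(np.hypot(*(ce[1:]-p).T)+1e3*(s[1:,4]<30)); return (l==i).astype(np.uint8),ce[i],s[i]
a=np.arcsin(15/22); th=np.r_[np.linspace(-a,a,9),np.linspace(np.pi-a,np.pi+a,9)]
OUT=np.c_[22*np.cos(th),22*np.sin(th)]/1000
def sil(c,x,y,zc,yaw,shape,S=8):
    R=np.array([[np.cos(yaw),-np.sin(yaw)],[np.sin(yaw),np.cos(yaw)]])
    o=OUT@R.T+[x,y]; P=np.r_[np.c_[o,np.full(18,zc-.019)],np.c_[o,np.full(18,zc+.019)]]
    p=np.array([proj(c,q) for q in P]); h=cv2.convexHull(((p+.5)*S).astype(np.float32)).astype(np.int32)
    im=np.zeros((shape[0]*S,shape[1]*S),np.uint8); cv2.fillConvexPoly(im,h,1); return im
def fit(views,x0,zfree=True):
    S=8; T=[]
    for c,m in views:
        ys,xs=np.nonzero(m); b=(xs.min()-8,ys.min()-8,xs.max()+9,ys.max()+9)
        k=c.copy();k['K']=c['K'].copy();k['K'][0,2]-=b[0];k['K'][1,2]-=b[1]
        mm=m[b[1]:b[3],b[0]:b[2]].astype(np.float32); T.append((k,mm))
    def cost(v):
        e=0
        for k,mm in T:
            s=sil(k,*v,mm.shape).astype(np.float32); s=cv2.resize(s,mm.shape[::-1],interpolation=cv2.INTER_AREA)
            e+=((s-mm)**2).sum()
        return e
    best=min((minimize(cost,[x0[0],x0[1],x0[2],y],method='Nelder-Mead',options=dict(initial_simplex=np.array([x0[0],x0[1],x0[2],y])+np.r_[np.zeros((1,4)),np.diag([.008,.008,.006,.3])],maxiter=200)) for y in x0[3]),key=lambda r:r.fun)
    return best
E
cat > m1.py <<'E'
from m import *
import pickle
C=pickle.load(open('c0.pkl','rb'));t,s=C['top'],C['side']
mt,ct,_=redmask(t,(440,218)); ms,cs,_=redmask(s,(360,316))
print('red',ct,cs,mt.sum(),ms.sum()); print('tri',tri(t,ct,s,cs))
for v in ([(t,mt),(s,ms)],):
    r=fit(v,[.42,-.365,.019,np.radians([60,90,120])]); print('knob',r.x.round(4),np.degrees(r.x[3]),r.fun)
f=t['frame'].astype(int)
m=((f.min(2)>140)&(np.ptp(f,2)<40)).astype(np.uint8) if False else (((f.max(2)-f.min(2))<35)&(f.min(2)>140)).astype(np.uint8)
n,l,st,ce=cv2.connectedComponentsWithStats(m); i=l[190,350]; print(st[i])
ys,xs=np.nonzero(l==i); h=cv2.convexHull(np.c_[xs,ys].astype(np.float32))[:,0]
P=np.array([atz(t,u,v,.055)[:2] for u,v in h]).astype(np.float32)
print(cv2.minAreaRect(P*1000))
U=lambda px,py,x0,y0,k:(x0+(px+.5)/k-.5,y0+(py+.5)/k-.5)
T=lambda x,y:U(x,y,315,140,5); D=lambda x,y:U(x,y,325,185,8)
for nm,a,b in[('orange',(107,71),(329,208)),('blue',(163,113),(313,273)),('disc',(310,161),(363,411)),('tip',(314,158),(361,352)),('lineend',(328,127),(432,408)),('corner',(420,60),(660,520))]:
    X,e=tri(t,T(*a),s,D(*b)); print(nm,X.round(4),round(e,4))
print('selector top line: ',[atz(t,*T(*q),.113).round(4) for q in[(103,92),(100,135)]])
print('skirt',atz(t,*T(99,137),.067))
E
python3 m1.py
```

```text
red [440.09302326 218.51162791] [358.90490798 316.34662577] 129 326
tri (array([ 0.42273368, -0.3716079 ,  0.01991556]), np.float64(0.0014732122158718846))
knob [ 0.4237 -0.3709  0.0193  1.2323] 70.60357427426327 40.436279296875
[ 272  140  126   60 4372]
((584.20166015625, -17.594192504882812), (403.089599609375, 164.4836883544922), 83.34024047851562)
orange [ 0.6344 -0.0198  0.0548] 0.0017
blue [ 0.6063 -0.0574  0.0548] 0.0023
disc [ 0.572  -0.1539  0.065 ] 0.0015
tip [ 0.569  -0.1533  0.0901] 0.0018
lineend [ 0.5935 -0.1653  0.0681] 0.0003
corner [ 0.6448 -0.2306  0.0507] 0.0017
selector top line:  [array([ 0.6056, -0.0148,  0.113 ]), array([ 0.5774, -0.013 ,  0.113 ])]
skirt [ 0.58590472 -0.01381513  0.067     ]
```

```bash
cat > m2.py <<'E'
from m import *
import pickle
C=pickle.load(open('c0.pkl','rb'));t,s=C['top'],C['side']
def line(c,m,z,thr=.5):
    f=c['frame'].astype(float).min(2); ys,xs=np.nonzero(m); 
    P=np.array([atz(c,u,v,z)[:2] for u,v in zip(xs,ys)]); w=f[ys,xs]; w=np.clip(w-w.min()-thr*np.ptp(w),0,None)
    mu=(P*w[:,None]).sum(0)/w.sum(); d=P-mu; e,V=np.linalg.eigh((d*w[:,None]).T@d/w.sum()); v=V[:,1]
    return mu.round(4),np.degrees(np.arctan2(v[1],v[0])),(e**.5*1000).round(1)
for c,p in((t,(440,218)),(s,(360,316))):
    m=redmask(c,p)[0]; print('knob line',line(c,m,.038))
def around(c,X,r0,r1,z):
    m=np.zeros((400,640),np.uint8); u=proj(c,[X[0],X[1],z]).round().astype(int)
    for v in range(u[1]-25,u[1]+26):
        for q in range(u[0]-25,u[0]+26):
            d=np.hypot(*(atz(c,q,v,z)[:2]-X)); m[v,q]=r0<d<r1
    return m
X=np.array([.5712,-.1537])
for c in(t,s):
    m=around(c,X,.012,.0245,.067)
    mu,a,e=line(c,m,.067,.45); print('shaft line',mu,a,e,'radial',np.degrees(np.arctan2(*(mu-X)[::-1])))
E
python3 m2.py
```

```text
knob line (array([ 0.4246, -0.3617]), np.float64(77.67832995800899), array([1.4, 5.8]))
knob line (array([ 0.4265, -0.3619]), np.float64(76.901581176569), array([1.6, 5.4]))
shaft line [ 0.5872 -0.1612] 150.68060164535913 [1.4 3.3] radial -25.114834886144564
shaft line [ 0.5873 -0.1567] 111.53835597941321 [3.  9.4] radial -10.555181432948817
```

step_arm:
  moves:
    - [[5,-6,1,0],[5,-6,1,0],[5,-6,1,0],[5,-6,1,0],[5,-6,1,0]]
  fingers: 0

```text
time: 0.72
position: [0.3798, 0.4104, 0.2664]
ee_rot: [-0.605, 0.796, -0.0, -0.0]
contact_force: [1.5, 0.7, -0.3]
gripper_width: 0.0876
```

step_arm:
  moves:
    - [[4,-6,0,3],[4,-6,0,3],[4,-6,0,3],[3,-6,0,0],[0,-6,0,0]]

```text
time: 1.35
position: [0.5119, 0.1383, 0.2653]
ee_rot: [-0.665, 0.746, -0.0, -0.001]
contact_force: [0.8, -0.1, -0.7]
gripper_width: 0.0876
```

step_arm:
  moves:
    - [[0,-4,-3,0],[0,0,-3,0],[0,0,0,0],[0,0,0,0],[0,0,0,0]]

```text
time: 1.98
position: [0.5116, 0.1012, 0.2075]
ee_rot: [-0.666, 0.746, -0.0, 0.001]
contact_force: [-0.2, 0.8, -0.0]
gripper_width: 0.0879
```

```bash
python3 -c "
from h import *
o=get_obs();q=o['ee_rot'];print(o['position'],np.degrees(2*np.arctan2(q[1],q[0])),o['joint_pos'],o['contact_force'])"
```

```text
[0.51164006 0.10118872 0.20748176] 263.5440245837592 [ 5.72068040e-01  1.18755427e-01 -3.53031945e-01  3.26449925e-04
 -1.09715715e+00  8.85901625e-01] [-0.19213153  0.8274282  -0.03581075]
```

step_arm:
  moves:
    - [[2,-3,0,0],[2,-3,0,0],[2,-3,0,0],[1.5,-2.6,0,0],[0,0,0,0]]

```text
time: 2.6
position: [0.587, -0.0166, 0.2067]
ee_rot: [-0.665, 0.747, -0.0, 0.0]
contact_force: [-1.1, 1.2, -0.5]
gripper_width: 0.0878
```

```bash
python3 -c "
from h import *
o=get_obs();q=o['ee_rot'];print(o['position'],np.degrees(2*np.arctan2(q[1],q[0]))-360,o['joint_pos'],o['contact_force'])
a=cam('top');b=cam('side')
f=lambda c,X,r:cv2.resize(c['frame'][int(proj(c,X)[1])-r:int(proj(c,X)[1])+r,int(proj(c,X)[0])-r:int(proj(c,X)[0])+r,::-1],(400,400),interpolation=cv2.INTER_CUBIC)
X=[.5865,-.0145,.12]
cv2.imwrite('pics/s1.png',np.hstack([f(a,X,45),f(b,X,45)]))"
```

```text
[ 0.58703774 -0.01657278  0.20665979] -96.59968772534268 [ 3.04690862e-01  2.28966618e-01 -2.17226049e-01  3.51297193e-04
 -1.12396923e+00  1.15076749e+00] [-1.11032237  1.16617865 -0.4864808 ]
```

View pics/s1.png

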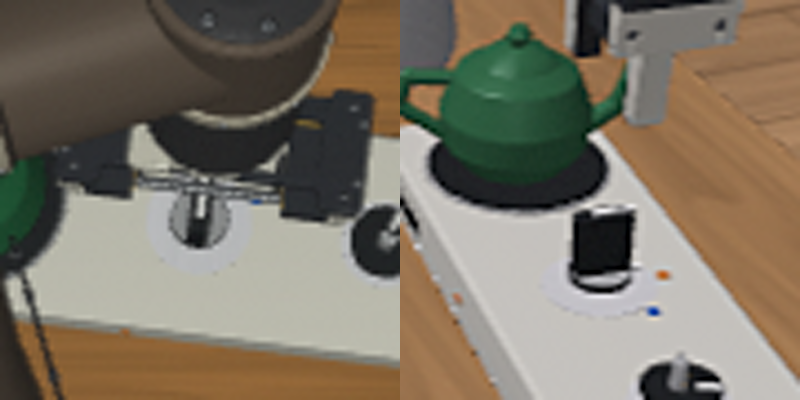

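The picture shows the open gripper (top crop) astride the selector at about (200,215), with the bar between the jaws and nothing in the way. Descending.

step_arm:
  moves:
    - [[0,0.2,-4,0],[0,0,-4,0],[0,0,-3,0],[0,0,-2,0],[0,0,0,0]]

```text
time: 3.32
position: [0.5848, -0.0128, 0.0753]
ee_rot: [-0.666, 0.746, 0.001, -0.001]
contact_force: [0.1, -0.2, 1.2]
gripper_width: 0.0872
```

```bash
cat > o.py <<'E'
from h import *
o=get_obs();q=o['ee_rot'];print(o['time'],o['position'].round(4),np.degrees(2*np.arctan2(q[1],q[0])).round(2),o['contact_force'].round(2),o['torque'].round(3),o['gripper_width'].round(4),o['joint_pos'][5].round(3))
E
python3 o.py
```

```text
Traceback (most recent call last):
  File "o.py", line 2, in <module>
    o=get_obs();q=o['ee_rot'];print(o['time'],o['position'].round(4),np.degrees(2*np.arctan2(q[1],q[0])).round(2),o['contact_force'].round(2),o['torque'].round(3),o['gripper_width'].round(4),o['joint_pos'][5].round(3))
                                                                                                                                                                   ^^^^^^^^^^^^^^^^^^^^^^^^
AttributeError: 'float' object has no attribute 'round'
```

step_arm:
  moves:
    - [[0.15,-0.15,0,0],[0,0,0,0],[0,0,0,0],[0,0,0,0],[0,0,0,0]]
  fingers: 255

```text
time: 3.95
position: [0.5875, -0.0152, 0.0764]
ee_rot: [-0.666, 0.746, -0.0, 0.0]
contact_force: [0.8, 0.0, 0.4]
gripper_width: 0.0433
```

step_arm:
  moves:
    - [[0,0,0,0],[0,0,0,0],[0,0,0,0],[0,0,0,0],[0,0,0,0]]

```text
time: 4.58
position: [0.5875, -0.0152, 0.0762]
ee_rot: [-0.666, 0.746, 0.0, -0.0]
contact_force: [0.1, -1.7, 0.1]
gripper_width: 0.0161
```

```bash
sed -i "s/o\['gripper_width'\].round(4)/round(o['gripper_width'],4)/" o.py; python3 o.py
```

```text
4.575 [ 0.5875 -0.0152  0.0762] 263.48 [ 0.14 -1.66  0.12] [-0.146 -0.026 -0.033] 0.0161 1.15
```

step_arm:
  moves:
    - [[0,0,-0.3,0],[0,0,-0.3,0],[0,0,0,0],[0,0,0,0],[0,0,0,0]]

```text
time: 5.2
position: [0.5875, -0.0152, 0.0708]
ee_rot: [-0.666, 0.746, -0.0, 0.0]
contact_force: [-2.2, 0.7, 8.0]
gripper_width: 0.0156
```

```bash
python3 o.py
```

```text
5.2 [ 0.5875 -0.0152  0.0708] 263.5 [-2.16  0.66  8.05] [ 0.16  1.16 -0.  ] 0.0156 1.15
```

step_arm:
  moves:
    - [[0,0,-0.15,0],[0,0,-0.1,0],[0,0,0,0],[0,0,0,0],[0,0,0,0]]

```text
time: 5.82
position: [0.5876, -0.0152, 0.0699]
ee_rot: [-0.666, 0.746, -0.0, 0.0]
contact_force: [-7.8, 1.4, 20.9]
gripper_width: 0.0158
```

```bash
python3 o.py
```

```text
5.825 [ 0.5876 -0.0152  0.0699] 263.53 [-7.75  1.4  20.92] [0.553 3.214 0.02 ] 0.0158 1.15
```

step_arm:
  moves:
    - [[0,0,0,-6],[0,0,0,-6],[0,0,0,-6],[0,0,0,-6],[0,0,0,-6]]

```text
time: 6.45
position: [0.5876, -0.0151, 0.0699]
ee_rot: [-0.449, 0.894, -0.0, 0.0]
contact_force: [-7.3, 2.9, 19.7]
gripper_width: 0.0162
```

```bash
python3 o.py
```

```text
6.45 [ 0.5876 -0.0151  0.0699] 233.35 [-7.35  2.95 19.75] [0.833 3.175 0.091] 0.0162 0.623
```

step_arm:
  moves:
    - [[0,0,0,-6],[0,0,0,-6],[0,0,0,-6],[0,0,0,-6],[0,0,0,-6]]

```text
time: 7.08
position: [0.5877, -0.015, 0.0699]
ee_rot: [-0.202, 0.979, -0.0, 0.001]
contact_force: [-8.5, 2.3, 20.0]
gripper_width: 0.0159
```

```bash
python3 o.py
```

```text
7.075 [ 0.5877 -0.015   0.0699] 203.34 [-8.54  2.34 20.01] [1.002 3.199 0.072] 0.0159 0.1
```

Little stop torque yet, so a few more degrees to meet it firmly.

step_arm:
  moves:
    - [[0,0,0,-1],[0,0,0,-1],[0,0,0,-1],[0,0,0,0],[0,0,0,0]]

```text
time: 7.7
position: [0.5878, -0.0151, 0.07]
ee_rot: [-0.179, 0.984, -0.0, 0.001]
contact_force: [-7.0, 1.7, 20.3]
gripper_width: 0.016
```

```bash
python3 o.py
```

```text
7.7 [ 0.5878 -0.0151  0.07  ] 200.62 [-7.03  1.67 20.33] [0.847 3.077 0.638] 0.016 0.052
```

step_arm:
  moves:
    - [[0,0,0,1],[0,0,0,0.8],[0,0,0,0],[0,0,0,0],[0,0,0,0]]

```text
time: 8.32
position: [0.5877, -0.0151, 0.0699]
ee_rot: [-0.194, 0.981, -0.0, 0.001]
contact_force: [-7.9, 2.0, 21.3]
gripper_width: 0.0161
```

```bash
python3 o.py
```

```text
8.325 [ 0.5877 -0.0151  0.0699] 202.37 [-7.9   2.02 21.28] [0.795 3.148 0.283] 0.0161 0.083
```

step_arm:
  moves:
    - [[0,0,0.15,0],[0,0,0,0],[0,0,0,0],[0,0,0,0],[0,0,0,0]]
  fingers: 0

```text
time: 8.95
position: [0.5874, -0.0152, 0.069]
ee_rot: [-0.193, 0.981, -0.0, -0.0]
contact_force: [-0.3, 0.8, 0.2]
gripper_width: 0.0605
```

step_arm:
  moves:
    - [[0,0,3,0],[0,0,5,0],[-3,-2,5,0],[-4,-4,0,0],[-4,-5,0,0]]

```text
time: 9.57
position: [0.4776, -0.1244, 0.2]
ee_rot: [-0.194, 0.981, -0.0, 0.001]
contact_force: [0.7, -1.0, -0.5]
gripper_width: 0.0878
```

```bash
python3 o.py; python3 -c "
from h import *
a=cam('side');save(a,'s2.png',(310,170,430,260),6)"
```

```text
9.575 [ 0.4776 -0.1244  0.2   ] 202.37 [ 0.7  -0.95 -0.53] [-0.08  -0.127  0.032] 0.0878 0.246
```

View pics/s2.png

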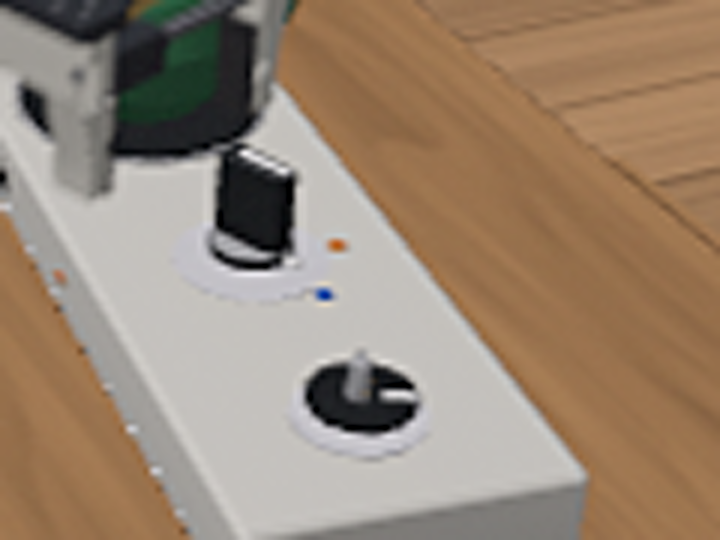

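The crop shows the selector's bar and white line pointing at the blue dot (324,294), and it is sprung back up. Now the knob.

step_arm:
  moves:
    - [[-1,-5,-1,-7.4],[-1,-5,-1,-7],[-1,-5,-1,-7],[-1,-5,-2,-7],[-1,-4.7,-3,-7]]

```text
time: 10.25
position: [0.4287, -0.373, 0.1195]
ee_rot: [0.116, 0.993, -0.0, 0.001]
contact_force: [1.5, 0.0, -0.7]
gripper_width: 0.088
```

step_arm:
  moves:
    - [[0,0,0,0],[0,0,0,0],[0,0,0,0],[0,0,0,0],[0,0,0,0]]

```text
time: 10.88
position: [0.429, -0.3704, 0.1199]
ee_rot: [0.114, 0.994, -0.0, 0.001]
contact_force: [-0.3, -0.2, -0.5]
gripper_width: 0.0874
```

```bash
python3 o.py; python3 -c "
from h import *
a=cam('side');b=cam('top')
f=lambda c,X,r:cv2.resize(c['frame'][int(proj(c,X)[1])-r:int(proj(c,X)[1])+r,int(proj(c,X)[0])-r:int(proj(c,X)[0])+r,::-1],(400,400),interpolation=cv2.INTER_CUBIC)
X=[.424,-.371,.05]
cv2.imwrite('pics/s3.png',np.hstack([f(b,X,45),f(a,X,45)]))"
```

```text
10.875 [ 0.429  -0.3704  0.1199] 166.96 [-0.32 -0.19 -0.5 ] [ 0.113 -0.079  0.046] 0.0874 0.139
```

View pics/s3.png

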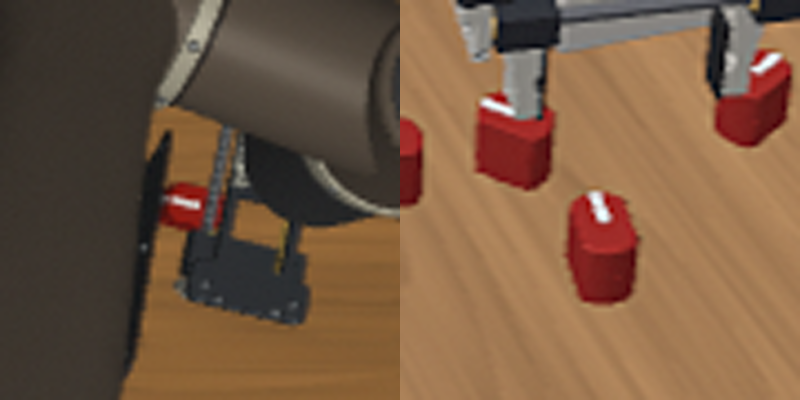

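Side crop: the target knob at (600,250) is untouched and between the jaws, which are still above; the neighbours are clear. Descending.

step_arm:
  moves:
    - [[-0.5,0,-4,0],[0,0,-3,0],[0,0,-2.5,0],[0,0,-1.8,0],[0,0,0,0]]

```text
time: 11.6
position: [0.4225, -0.3705, 0.0051]
ee_rot: [0.114, 0.993, 0.0, -0.001]
contact_force: [0.6, 0.1, 0.5]
gripper_width: 0.0875
```

step_arm:
  moves:
    - [[0,0,0,0],[0,0,0,0],[0,0,0,0],[0,0,0,0],[0,0,0,0]]
  fingers: 255

```text
time: 12.22
position: [0.4235, -0.371, 0.0064]
ee_rot: [0.114, 0.993, -0.0, 0.0]
contact_force: [0.3, 0.2, -0.2]
gripper_width: 0.043
```

step_arm:
  moves:
    - [[0,0,0,0],[0,0,0,0],[0,0,2,0],[0,0,4,0],[0,0,5,0]]

```text
time: 12.85
position: [0.4224, -0.3704, 0.1162]
ee_rot: [0.114, 0.993, 0.001, -0.001]
contact_force: [0.3, -0.4, -0.7]
gripper_width: 0.0299
```

```bash
python3 o.py
```

```text
12.85 [ 0.4224 -0.3704  0.1162] 166.88 [ 0.35 -0.41 -0.65] [-0.02  -0.259 -0.02 ] 0.0299 0.143
```

step_arm:
  moves:
    - [[1,2,0.7,-10.4],[1,2,0.7,-10.4],[1.5,2,0,-10.4],[1.5,2,0,-10.4],[1.5,2,0,-10.4]]

```text
time: 13.48
position: [0.4885, -0.2702, 0.13]
ee_rot: [0.541, 0.841, -0.0, -0.0]
contact_force: [0.0, -0.7, -1.0]
gripper_width: 0.0297
```

step_arm:
  moves:
    - [[1.5,2,0,-10.4],[1.5,2,0,-10.4],[1.5,2,0,-10.4],[1.5,2,0,-10.4],[1.5,2,0,-10.4]]

```text
time: 14.1
position: [0.5635, -0.1702, 0.1299]
ee_rot: [0.855, 0.519, -0.0, -0.0]
contact_force: [-0.7, -0.4, -1.8]
gripper_width: 0.0301
```

step_arm:
  moves:
    - [[0.8,1.6,0,0],[0,0,0,0],[0,0,0,0],[0,0,0,0],[0,0,0,0]]

```text
time: 14.72
position: [0.5711, -0.1554, 0.1303]
ee_rot: [0.853, 0.522, 0.0, -0.0]
contact_force: [-0.5, -0.3, -1.2]
gripper_width: 0.0302
```

```bash
python3 o.py; python3 -c "
from h import *
import pickle
a=cam('side');b=cam('top');pickle.dump((a,b),open('c1.pkl','wb'))
f=lambda c,X,r:cv2.resize(c['frame'][int(proj(c,X)[1])-r:int(proj(c,X)[1])+r,int(proj(c,X)[0])-r:int(proj(c,X)[0])+r,::-1],(400,400),interpolation=cv2.INTER_CUBIC)
X=[.571,-.154,.1]
cv2.imwrite('pics/s4.png',np.hstack([f(b,X,40),f(a,X,40)]))"
```

```text
14.725 [ 0.5711 -0.1554  0.1303] 62.88 [-0.53 -0.29 -1.16] [ 0.018 -0.183  0.021] 0.0302 -2.108
```

View pics/s4.png

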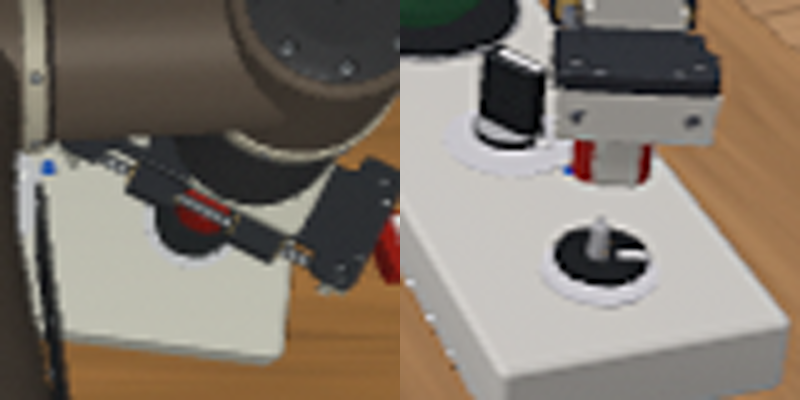

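The held knob sits above and slightly beyond the shaft: knob at (612,163), shaft tip at (600,222) in the side crop. The gripped selector's pose gives the shaft axis at (0.5717,-0.1541), which agrees with the camera's disc (0.572,-0.154). I'll refine the shaft's line yaw.

```bash
cat > m3.py <<'E'
from m import *
import pickle
C=pickle.load(open('c0.pkl','rb'));a,_=pickle.load(open('c1.pkl','rb'))
X0=np.array([.5717,-.1541])
for nm,c in(('top',C['top']),('side',C['side']),('side1',a)):
    # disc centre by dark-pixel fit (blob of dark+line at z=.067)
    S=12; u=proj(c,[*X0,.067]).round().astype(int); r=22
    crop=c['frame'][u[1]-r:u[1]+r,u[0]-r:u[0]+r].astype(np.float32)
    g=cv2.resize(crop.mean(2),None,fx=S,fy=S,interpolation=cv2.INTER_LINEAR)
    G=np.mgrid[-.03:.0305:.0005,-.03:.0305:.0005].reshape(2,-1).T
    def samp(P):
        p=np.array([proj(c,[x,y,.067]) for x,y in P]); q=(p-u+r+.5)*S-.5
        return cv2.remap(g,q[:,:1].astype(np.float32),q[:,1:].astype(np.float32),1)[:,0]
    th=np.radians(np.arange(0,360,6)); cs=np.c_[np.cos(th),np.sin(th)]
    # centre: maximise edge contrast outer-inner, excluding the line and the shaft side
    k=(((np.arange(0,360,6)+27+180)%360-180).__abs__()>25)&~((nm!='top')&(np.abs(np.arange(0,360,6)-65)<45))
    f=lambda d:-(samp(X0+d+cs[k]*.030).clip(0,140)-samp(X0+d+cs[k]*.024).clip(0,140)).mean()
    b=min((f(np.array([i,j])),i,j) for i in np.arange(-.003,.0031,.0005) for j in np.arange(-.003,.0031,.0005))
    cen=X0+b[1:]
    best=[]
    for cc in(X0,cen):
        an=np.arange(-80,25,1.); val=np.array([np.mean([samp(cc+rr*np.array([[np.cos(t),np.sin(t)]]))[0] for rr in(.015,.017,.019,.021,.023)]) for t in np.radians(an)])
        w=np.clip(val-val.min()-.4*np.ptp(val),0,None); best.append(((an*w).sum()/w.sum()).round(1)); 
    print(nm,cen.round(4),best)
E
python3 m3.py
```

```text
top [ 0.5707 -0.1521] [np.float64(-24.5), np.float64(-28.3)]
side [ 0.5717 -0.1561] [np.float64(-21.0), np.float64(-15.5)]
side1 [ 0.5717 -0.1556] [np.float64(-21.1), np.float64(-17.0)]
```

step_arm:
  moves:
    - [[0.05,0.15,-1,1.6],[0,0,-1,0],[0,0,-1,0],[0,0,-0.4,0],[0,0,0,0]]

```text
time: 15.45
position: [0.5717, -0.1535, 0.0958]
ee_rot: [0.846, 0.533, -0.0, -0.0]
contact_force: [-0.1, -0.9, -1.0]
gripper_width: 0.0298
```

step_arm:
  moves:
    - [[0,0,-0.1,0],[0,0,-0.1,0],[0,0,-0.1,0],[0,0,0,0],[0,0,0,0]]

```text
time: 16.08
position: [0.5719, -0.1535, 0.0933]
ee_rot: [0.846, 0.533, 0.0, 0.0]
contact_force: [-0.2, -0.7, -1.2]
gripper_width: 0.0295
```

```bash
python3 o.py
```

```text
16.075 [ 0.5719 -0.1535  0.0933] 64.48 [-0.17 -0.71 -1.25] [ 0.021 -0.152  0.004] 0.0295 -2.084
```

step_arm:
  moves:
    - [[0,0,-0.1,0],[0,0,-0.1,0],[0,0,-0.1,0],[0,0,0,0],[0,0,0,0]]

```text
time: 16.7
position: [0.572, -0.1535, 0.0902]
ee_rot: [0.846, 0.534, 0.0, 0.0]
contact_force: [-0.4, 0.9, -0.5]
gripper_width: 0.0295
```

```bash
python3 o.py
```

```text
16.7 [ 0.572  -0.1535  0.0902] 64.49 [-0.4   0.91 -0.54] [ 0.006 -0.191  0.023] 0.0295 -2.084
```

step_arm:
  moves:
    - [[0,0,-0.1,0],[0,0,-0.1,0],[0,0,-0.1,0],[0,0,0,0],[0,0,0,0]]

```text
time: 17.32
position: [0.5718, -0.1535, 0.0872]
ee_rot: [0.846, 0.533, -0.0, -0.0]
contact_force: [-0.5, -0.6, -1.5]
gripper_width: 0.0298
```

```bash
python3 o.py
```

```text
17.325 [ 0.5718 -0.1535  0.0872] 64.48 [-0.45 -0.57 -1.51] [-0.314 -0.166  0.03 ] 0.0298 -2.084
```

step_arm:
  moves:
    - [[0,0,-0.15,0],[0,0,-0.15,0],[0,0,-0.15,0],[0,0,-0.15,0],[0,0,0,0]]

```text
time: 17.95
position: [0.5719, -0.1535, 0.0811]
ee_rot: [0.846, 0.533, -0.0, -0.0]
contact_force: [0.6, -1.7, -1.6]
gripper_width: 0.0298
```

```bash
python3 o.py
```

```text
17.95 [ 0.5719 -0.1535  0.0811] 64.48 [ 0.65 -1.73 -1.56] [-0.613 -0.14  -0.016] 0.0298 -2.084
```

step_arm:
  moves:
    - [[0,-0.04,-0.15,0],[0,0,-0.15,0],[0,0,-0.15,0],[0,0,-0.15,0],[0,0,0,0]]

```text
time: 18.58
position: [0.572, -0.1538, 0.0753]
ee_rot: [0.846, 0.534, 0.0, 0.0]
contact_force: [-0.8, 0.2, -0.6]
gripper_width: 0.0296
```

```bash
python3 o.py
```

```text
18.575 [ 0.572  -0.1538  0.0753] 64.49 [-0.82  0.16 -0.64] [ 0.015 -0.257 -0.014] 0.0296 -2.083
```

step_arm:
  moves:
    - [[0,0,-0.15,0],[0,0,-0.15,0],[0,0,-0.15,0],[0,0,0,0],[0,0,0,0]]

```text
time: 19.2
position: [0.5721, -0.1539, 0.0712]
ee_rot: [0.846, 0.534, 0.0, 0.0]
contact_force: [-1.7, 1.3, 6.9]
gripper_width: 0.0297
```

```bash
python3 o.py
```

```text
19.2 [ 0.5721 -0.1539  0.0712] 64.5 [-1.69  1.34  6.9 ] [ 0.448  0.648 -0.03 ] 0.0297 -2.083
```

step_arm:
  moves:
    - [[0,0,-0.15,0],[0,0,-0.15,0],[0,0,-0.1,0],[0,0,0,0],[0,0,0,0]]

```text
time: 19.82
position: [0.5724, -0.154, 0.0689]
ee_rot: [0.846, 0.534, 0.001, 0.001]
contact_force: [-6.7, 2.8, 18.5]
gripper_width: 0.0296
```

```bash
python3 o.py
```

```text
19.825 [ 0.5724 -0.154   0.0689] 64.53 [-6.72  2.84 18.47] [1.116 2.293 0.014] 0.0296 -2.083
```

step_arm:
  moves:
    - [[0,0,-0.05,0],[0,0,0,0],[0,0,0,0],[0,0,0,0],[0,0,0,0]]

```text
time: 20.45
position: [0.5725, -0.1541, 0.0688]
ee_rot: [0.846, 0.534, 0.001, 0.001]
contact_force: [-7.3, 3.1, 22.2]
gripper_width: 0.0296
```

```bash
python3 o.py; python3 -c "
from h import *
a=cam('side');save(a,'s5.png',(290,120,430,260),4)"
```

```text
20.45 [ 0.5725 -0.1541  0.0688] 64.54 [-7.34  3.1  22.17] [ 1.291e+00  2.679e+00 -2.000e-03] 0.0296 -2.083
```

View pics/s5.png

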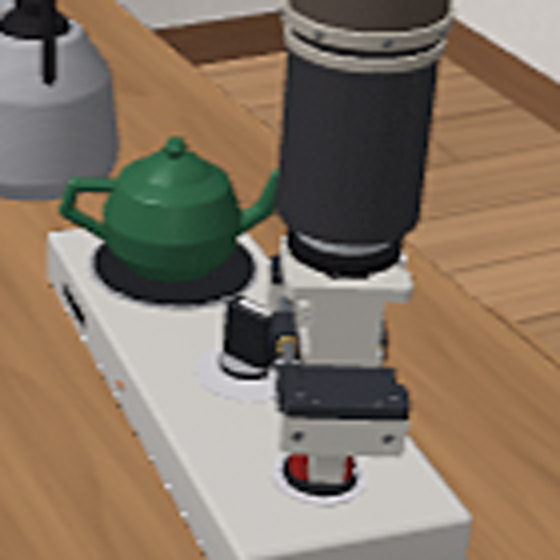

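The knob (320,470) is seated on the disc, held and pressed. The selector (250,330) is still up and pointing to blue, and the teapot has not moved.

```bash
python3 -c "
from station import sign_off
print(sign_off())"
```

```text
the job is handed in; nothing more can be done
None
```

I switched the warmer off, then fitted the red knob on the D-shaft and handed the job in at about 20.5 s, still gripping and pressing it down.

- **Selector:** I pushed it about 6 mm down to its stop, with about 20 N on it. Kept down, it turned 60° clockwise until the stop torque rose to 0.64 N m, and I released it there. The pictures show it sprung up and pointing at the blue dot.
- **Knob:** I took the one farthest to the robot's right and turned its line to -25.5°. It slid about 18 mm onto the shaft with under 2 N of resistance. Spring force rose from about 75 mm tool height, as expected for fully home. I then pressed a further 6.5 mm onto the stop, where the tool read 22 N against the spring's 10.8 N.
- **Last checks:** The grip width was 29.6 mm on the 30 mm knob. The last picture shows the knob seated on the disc and the teapot and kettle where they were. The caddy and rack were outside that picture, and the arm worked clear of both.
- **What disagreed:** The shaft line's angle read between -15° and -28° depending on the view, so I used about -25°, and the free fit bore that out. A sideways force of about 8 N showed at the tool during both presses, and I did not trace its cause.

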